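# Scrap the tube offcut through the push-flap bin

### The job

Throw away the rusty square-tube offcut: push it right through the sprung red flap of the scrap bin at the far edge of the bench, so that it drops inside and the flap swings shut behind it. Leave the bright bar and the other things on the bench where they are.

Things in the scene. Friction and masses are not known exactly. Their poses are not given: they have to be found in the camera images.
- offcut: Rusty brown square-tube offcut, loose, lying on the bench: 160 mm long, 40 x 40 mm section, 3 mm wall, about 0.55 kg. Origin at the centre of its underside; x along its length, z up. Both ends are alike and open.
- bin: Grey floor-standing steel push-flap scrap bin with a bright hood, fixed at the far bench edge. Origin: middle of the mouth's sill, at bench-top height; x points level into the bin, y along the sill, z up. The mouth is 250 mm wide, 140 high, shut by the red flap. The front leans back 35 degrees: x = 0 at the sill, 107 mm at 150 mm up. Hood 320 mm wide, 186 high, reaching to x = 310 mm.
- sill (a point): Middle of the sill line at bench-top height (the bin's origin). A steel feed lip 3 mm thick and 240 mm wide lies on the bench from 95 mm before it up to the sill; the bin's front wall ends 12 mm behind it, and from there a smooth sheet chute (friction about 0.22) as wide as the bin runs down at 36 degrees to the back wall 300 mm behind the sill, so a part tips over the sill and slides down inside once more than half of it is past.
- flap_edge (a point): Middle of the lower edge of the red flap (240 mm wide, 173 mm long, 3 mm sheet), 8 mm above the bench when shut. The flap hangs from a hinge along the top of the mouth, 150 mm above the bench and 107 mm behind the sill line.
- flap (a joint): Angle of the flap, rad: 0 shut, growing as its lower edge swings into the bin, at most 1.9. It opens inward only, and a spring shuts it: about 0.2 N at the lower edge starts it and 1 N holds it open at 1 rad.
- bright_bar: New bright flat bar, good stock to be kept, loose: 180 x 30 x 20 mm, 0.84 kg. Origin at the centre of its underside, x along its length.
- horseshoe: Dark steel horseshoe lying flat, loose, about 130 x 140 x 8 mm. Origin near the middle of its outline.
- jug: White closed plastic jug standing upright, loose, 100 mm diameter, 190 mm tall. Origin at the centre of its underside.
Not all that is in view belongs to the job. Several things look just like the offcut: the one meant starts farthest to the robot's left.

How it is judged:
On the way:
1. the offcut is in the mouth and the flap stands open on it (value of joint flap above 0.25 rad and distance between offcut and sill below 0.12 m), for 0.1 s.
At the end, for the whole second after the job is handed in: The offcut lies at rest inside the bin, more than 80 mm below bench level; the flap is shut (within 0.08 rad); the bright bar, horseshoe and jug are within 30 mm of where they were (x of offcut in the frame of bin between 0 and 0.31 m and y of offcut in the frame of bin between -0.16 and 0.16 m and z of offcut in the frame of bin below -0.08 m and linear speed of offcut below 0.05 m/s and value of joint flap below 0.08 rad and distance of each of bright_bar, horseshoe, jug from where it was at the start of the episode below 0.03 m); the robot touches nothing.
It fails at once if the bright bar, horseshoe or jug is moved by more than 30 mm (distance of any of bright_bar, horseshoe, jug from where it was at the start of the episode above 0.03 m).
It also fails if it takes over 54 s, if anything falls off the work surface, if the arm or the gripper's body presses on something with over 40 N, if the wrist force passes 120 N, or if a joint passes its speed limit or range.

### The arm

A 7-joint arm with a two-finger parallel gripper is mounted at the origin on the work surface. World frame = base frame: x ahead of the robot, y to its left, z up, the work surface at z = 0. Lengths are in m, angles in rad, forces in N, time in s.
With the tool pointing down it reaches from about 0.4 to 0.925 m from the base axis. Payload 4.1 kg.
Tool frame: the origin (TCP) lies on the front face of the gripper's body, between the roots of the fingers; the fingertips stand 73 mm ahead of it and the grasp point (between the pads) lies 54 mm ahead of it (r.nose_length is the distance from the TCP to the fingertips, in m); z points along the fingers, y is the line along which they close (so a half turn about z gives the same grasp; the last joint's range is limited). The gripper opens to 85 mm and grips with 20 to 120 N. Pads are 22 mm wide; open, the fingers measure 114 mm over their backs; the gripper's body (76 mm by 85 mm) begins 54 mm behind the grasp point. The pads swing forward as they close: fully open they stand 13 mm farther back than shut.
Start: joints at [1.09, 0.398, 0.045, 1.537, -0.019, 1.207, -0.051], TCP at [0.242, -0.603, 0.304] pointing down, gripper open.
Joint ranges: [-2.82, 2.82], [-0.49, 2.23], [-1.37, 1.46], [0, 2.46], [-1.36, 4.5], [0.23, 2], [-2.94, 2.94]. Speed limits (rad/s): [2.57, 2.57, 3.14, 3.14, 3.14, 3.14, 3.14].

### API

Orientations are given as [roll, pitch, yaw] about the fixed x, y, z axes, in that order (R = Rz(yaw) Ry(pitch) Rx(roll)).
In Python, from station import r gives the robot as it stands. Calls block until the motion is done:
- r.move_pose(position, orientation): joint-space move of the TCP to a pose.
- r.move_linear(position, vel=0.15, frame=None): straight line of the TCP; frame=None keeps the orientation; vel is the mean speed in m/s.
- r.set_joints(angles): joint-space move.
- r.release() and r.grab(strength=None): open the fingers fully, or close them until they stop; strength is the grip in N (None keeps the last).
- r.wait(seconds).
- r.solve_ik(position, orientation): joint angles nearest the present ones, or None.
- r.get_image(name): name is "side" or "top" or "wrist"; returns a dict with "image" (480x640x3 uint8, blue, green, red), "z_map" (480x640 float32, m along the optical axis (not along the pixel's ray), 0 where there is no reading), "vfov" (degrees; the focal length in pixels is half the picture's height over the tangent of half this angle, whatever the lens; pixels are square), "cx", "cy" (the principal point, pixels), "eye" and "orientation" of the camera in the world; the wrist camera has in their place "tool_from_camera" (4x4, takes a point from camera to tool coordinates, whose origin is the TCP and whose axes are the flange's). Camera axes: x right, y down, z forward; pixel columns grow to the right and rows downward; lengths in m; the calibration is good to about 2 mm. A picture is of the moment at which its call begins: read the wrist's pose just before it.
A pose or a line that the arm cannot do raises r.Unreachable and nothing moves.
- r.job_done(): hands the job in; it is judged then, once.
Readings, each from a call of its own:
- r.get_time(): time.
- r.get_joint_pos(): joint angles.
- r.get_dq(): joint speeds.
- r.get_joint_efforts(): joint torques, N m.
- r.get_eef_pos(): TCP position.
- r.get_tool_rot(): TCP orientation.
- r.get_contact_force(): force on the tool from outside, world axes, zero at the start.
- r.get_ft_torque(): the same for the moment, N m.
- r.get_width(): opening from 0.0 (shut) to 1.0 (fully open).
- r.get_finger_force(): force on a finger pad.
Only numpy, scipy, OpenCV 4.12 (cv2) and the standard library are available. Lean on these libraries where they do the work, as an engineer would, in place of code of your own. Each camera call takes 0.05 s, during which the arm holds its last target. There are 200 camera calls.

## Working session

There is one attempt and no reset: what is moved stays moved. The work goes in short steps, each a Python script; the robot and the scene stay as the last script left them, time stands still between calls to the robot, and variables do not carry over. Pictures are saved under pics/ and viewed, at most 10 in all, crops included, and the job is handed in when it is done.

```bash
ls; mkdir -p pics; cat > h.py <<'E'
import numpy as np, cv2, pickle
from scipy.spatial.transform import Rotation as R
from station import r
def snap(n,f):
    d=r.get_image(n); cv2.imwrite(f'pics/{f}.png',d['image']); pickle.dump(d,open(f'pics/{f}.pkl','wb')); return d
def cloud(d):
    h,w=d['z_map'].shape; f=h/2/np.tan(np.radians(d['vfov'])/2)
    u,v=np.meshgrid(np.arange(w),np.arange(h)); z=d['z_map']
    P=np.dstack([(u-d['cx'])/f*z,(v-d['cy'])/f*z,z])
    o=np.array(d['orientation']); M=o if o.shape==(3,3) else R.from_euler('xyz',o).as_matrix()
    return P@M.T+np.array(d['eye'])
E
python3 - <<'E'
from h import *
for n in('top','side'):
    d=snap(n,n+'0'); print(n,d['vfov'],d['cx'],d['cy'],d['eye'],d['orientation'],d['image'].shape)
    P=cloud(d)
    for v in range(40,480,80): print([tuple(np.round(P[v,u],2)) for u in range(40,640,140)])
print(r.get_time(),r.get_eef_pos(),r.get_tool_rot())
E
```

```text
pics
top 46.9976169367202 318.843661234235 245.63208845811405 [ 0.43969329 -0.01644895  1.89580355] [-3.06877742  0.0112218  -1.56640958] (480, 640, 3)
[(np.float64(1.65), np.float64(1.41), np.float64(-0.75)), (np.float64(1.66), np.float64(0.71), np.float64(-0.76)), (np.float64(1.65), np.float64(0.01), np.float64(-0.75)), (np.float64(1.64), np.float64(-0.67), np.float64(-0.74)), (np.float64(1.64), np.float64(-1.36), np.float64(-0.74))]
[(np.float64(1.24), np.float64(1.38), np.float64(-0.74)), (np.float64(1.25), np.float64(0.7), np.float64(-0.75)), (np.float64(1.24), np.float64(0.01), np.float64(-0.73)), (np.float64(1.25), np.float64(-0.67), np.float64(-0.76)), (np.float64(1.26), np.float64(-1.36), np.float64(-0.77))]
[(np.float64(0.85), np.float64(1.36), np.float64(-0.72)), (np.float64(0.85), np.float64(0.69), np.float64(-0.75)), (np.float64(0.72), np.float64(0.0), np.float64(0.11)), (np.float64(0.86), np.float64(-0.67), np.float64(-0.75)), (np.float64(0.86), np.float64(-1.33), np.float64(-0.74))]
[(np.float64(0.46), np.float64(1.13), np.float64(-0.31)), (np.float64(0.46), np.float64
[... 2025 characters left out ...]
 np.float64(-0.58), np.float64(-0.0))]
[(np.float64(1.79), np.float64(0.54), np.float64(-0.75)), (np.float64(1.27), np.float64(0.15), np.float64(-0.74)), (np.float64(0.35), np.float64(0.32), np.float64(-0.0)), (np.float64(0.02), np.float64(0.08), np.float64(0.01)), (np.float64(-0.32), np.float64(-0.18), np.float64(0.01))]
[(np.float64(1.4), np.float64(0.78), np.float64(-0.75)), (np.float64(0.49), np.float64(0.75), np.float64(-0.03)), (np.float64(0.18), np.float64(0.54), np.float64(-0.0)), (np.float64(-0.1), np.float64(0.32), np.float64(-0.0)), (np.float64(-0.42), np.float64(-0.59), np.float64(-0.75))]
0.1 [ 0.24202209 -0.60280952  0.30297419] [-3.13989329e+00  1.21294850e-04  3.81844375e-01]
```

View pics/top0.png

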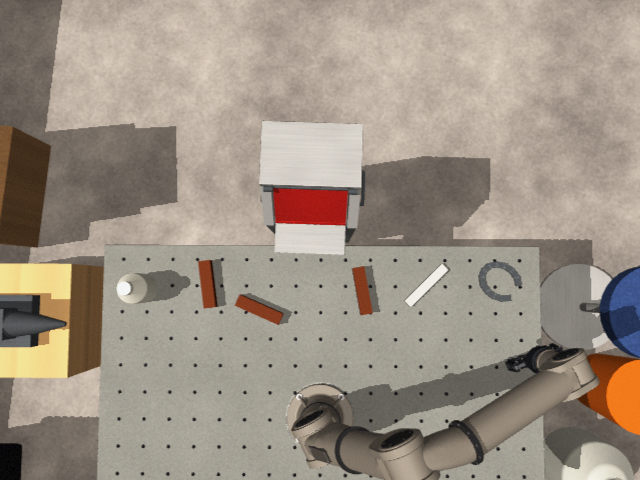

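View pics/side0.png

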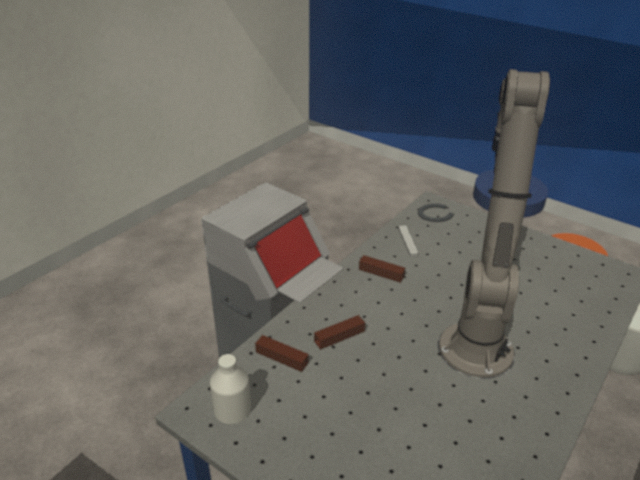

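Top view: the three look-alikes are at (208,284), (260,309) and (362,290). The bright bar is at (427,285), the horseshoe at (500,281), the jug at (131,288), the red flap at (311,207) and the lip at (310,240). The robot's left is image left, so I choose the one at (208,284).

```bash
cat >> h.py <<'E'
def ray(d,uv,z):
    f=240/np.tan(np.radians(d['vfov'])/2); M=R.from_euler('xyz',d['orientation']).as_matrix()
    uv=np.atleast_2d(uv).astype(float); c=np.c_[(uv[:,0]-d['cx'])/f,(uv[:,1]-d['cy'])/f,np.ones(len(uv))]@M.T
    return d['eye']+c*((z-d['eye'][2])/c[:,2])[:,None]
E
python3 - <<'E'
from h import *
np.set_printoptions(precision=3,suppress=True)
for n in('top0','side0'):
    d=pickle.load(open(f'pics/{n}.pkl','rb')); I=d['image']; P=cloud(d); hsv=cv2.cvtColor(I,cv2.COLOR_BGR2HSV)
    inb=(P[...,0]>0.2)&(P[...,0]<0.62)&(abs(P[...,1])<.9)
    m=((hsv[...,0]<15)|(hsv[...,0]>172))&(hsv[...,1]>120)&inb&(P[...,2]>0.005)&(P[...,2]<.06)
    m=m.astype(np.uint8)
    if n=='top0': m[:,:]*=1
    for c in cv2.findContours(m,0,2)[0]:
        if cv2.contourArea(c)<100: continue
        if n=='top0':
            w=ray(d,c[:,0],0.04)[:,:2].astype(np.float32)
        else:
            k=np.zeros_like(m); cv2.drawContours(k,[c],-1,1,-1); w=P[(k>0)&(P[...,2]>.034)][:,:2].astype(np.float32)
        print(n,c[:,0].mean(0),cv2.minAreaRect(w))
    red=((hsv[...,0]<8)|(hsv[...,0]>174))&(hsv[...,1]>180)&(P[...,0]>.58)&(P[...,0]<.9)&(abs(P[...,1]-.05)<.2)&(P[...,2]>-.05)
    k=cv2.erode(red.astype(np.uint8),np.ones((5,5)))>0
    q=P[k]; A=np.c_[q[:,1:],np.ones(len(q))]; s=np.linalg.lstsq(A,q[:,0],rcond=None)[0]
    print('flap n',len(q),'x= %.3f y + %.3f z + %.3f'%tuple(s),q.min(0),q.max(0))
    # lip: bright region near sill
    l=((hsv[...,1]<25)&(hsv[...,2]>170)&(P[...,0]>.48)&(P[...,0]<.72)&(abs(P[...,1]-.02)<.2)&(abs(P[...,2])<.025)).astype(np.uint8)
    c=max(cv2.findContours(l,0,2)[0],key=cv2.contourArea); w=ray(d,c[:,0],.003)[:,:2].astype(np.float32); print('lip',cv2.minAreaRect(w),cv2.boxPoints(cv2.minAreaRect(w)))
    rm=red.astype(np.uint8); print('red px',cv2.boxPoints(cv2.minAreaRect(cv2.findNonZero(rm))))
d=pickle.load(open('pics/top0.pkl','rb'))
print(ray(d,[[131,288]],.19),ray(d,[[112,245],[530,248]],0),ray(d,[[262,122],[363,125],[361,187],[260,184]],.186))
cv2.imwrite('pics/crop.png',cv2.resize(d['image'][180:340,100:400],None,fx=2.6,fy=2.6))
E
```

```text
top0 [259.105 309.128] ((0.3614960312843323, 0.2065170407295227), (0.15815022587776184, 0.042117755860090256), 66.0308837890625)
top0 [362.    290.884] ((0.42585289478302, -0.13987065851688385), (0.15856698155403137, 0.03937426954507828), 10.129889488220215)
top0 [208.341 282.073] ((0.4458719491958618, 0.3798099458217621), (0.15833504498004913, 0.04469919577240944), 7.975024700164795)
flap n 1814 x= 0.033 y + 0.689 z + 0.646 [ 0.656 -0.078  0.009] [0.745 0.147 0.145]
lip ((0.6005333065986633, 0.0393364354968071), (0.1036548987030983, 0.2409271001815796), 0.1790185570716858) [[ 0.548  0.16 ]
 [ 0.549 -0.081]
 [ 0.653 -0.081]
 [ 0.652  0.16 ]]
red px [[272.816 222.338]
 [274.004 187.897]
 [347.055 190.416]
 [345.867 224.857]]
side0 [284.413 353.907] ((0.03927421569824219, 0.7963362336158752), (0.138025164604187, 1.2668910026550293), 44.66053009033203)
side0 [337.346 333.376] ((0.04604184627532959, 0.7479211091995239), (0.14106979966163635, 1.3522095680236816), 30.39611053466797)
side0 [382.557 269.738] ((0.42413392663002014, -0.1325472593307495), (0.1550152748823166, 0.048333898186683655), 8.905774116516113)Traceback (most recent call last):
  File "<stdin>", line 19, in <module>
    return umr_minimum(a, axis, None, out, keepdims, initial, where)
ValueError: zero-size array to reduction operation minimum which has no identity
```

```bash
python3 - <<'E'
from h import *
np.set_printoptions(precision=3,suppress=True)
d=pickle.load(open('pics/top0.pkl','rb'))
print('jug',ray(d,[[125,288]],.19),'edge',ray(d,[[112,245],[530,248]],0),'hood',ray(d,[[262,122],[363,125],[361,187],[260,184]],.186))
cv2.imwrite('pics/crop.png',cv2.resize(d['image'][180:340,100:400],None,fx=2.6,fy=2.6))
print(r.solve_ik([.446,.38,.28],[np.pi,0,.139]))
r.move_pose([.446,.38,.28],[np.pi,0,.139])
print(r.get_time(),r.get_joint_pos())
p=r.get_eef_pos();o=r.get_tool_rot()
w=snap('wrist','w1'); T=np.eye(4);T[:3,:3]=R.from_euler('xyz',o).as_matrix();T[:3,3]=p
T=T@np.array(w['tool_from_camera']); w['eye']=T[:3,3]; w['orientation']=R.from_matrix(T[:3,:3]).as_euler('xyz')
P=cloud(w); hsv=cv2.cvtColor(w['image'],cv2.COLOR_BGR2HSV)
m=(((hsv[...,0]<15)|(hsv[...,0]>172))&(hsv[...,1]>120)&(P[...,2]>.032)&(P[...,2]<.05)).astype(np.uint8)
for c in cv2.findContours(m,0,2)[0]:
    if cv2.contourArea(c)>800: print(c[:,0].mean(0),cv2.minAreaRect(ray(w,c[:,0],.04)[:,:2].astype(np.float32)),np.median(P[m>0][:,2]))
E
```

```text
jug [[0.43  0.602 0.19 ]] edge [[ 0.578  0.721  0.   ]
 [ 0.572 -0.718  0.   ]] hood [[ 0.956  0.185  0.186]
 [ 0.946 -0.134  0.186]
 [ 0.749 -0.128  0.186]
 [ 0.757  0.189  0.186]]
[ 0.077  0.536 -1.177  1.702  0.519  1.259 -2.65 ]
3.6 [ 0.077  0.536 -1.176  1.702  0.519  1.259 -2.649]
[474.894 312.425] ((0.3616536855697632, 0.21034133434295654), (0.16228309273719788, 0.040850941091775894), 66.57393646240234) 0.03922045397347887
[320.145 240.406] ((0.44476988911628723, 0.3842270076274872), (0.15758830308914185, 0.03906085342168808), 8.008447647094727) 0.03922045397347887
```

View pics/crop.png

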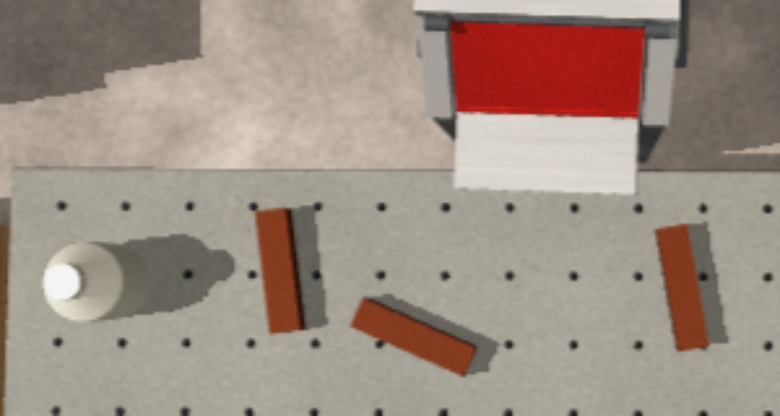

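View pics/w1.png

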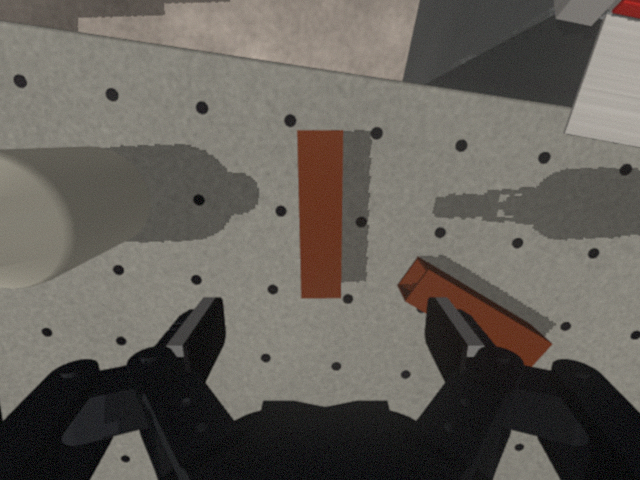

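The close views confirm the choice: the farthest-left offcut is at (320,215) in the wrist view, with the jug to its left and the second look-alike at (475,310). Next I grasp it and lay it on the lip.

```bash
cat >> h.py <<'E'
YB=-.028; S=np.array([.647,.036]); U=np.array([np.cos(YB),np.sin(YB)])
def bp(s,z): return [*(S+U*s),z]
E
python3 - <<'E'
from h import *
np.set_printoptions(precision=3,suppress=True)
g=.015; y=.139; c=np.array([.445,.384])-g*np.array([np.cos(y),np.sin(y)])
r.move_pose([*c,.2],[np.pi,0,y]); r.move_linear([*c,.081],vel=.1)
r.grab(80); print(r.get_width(),r.get_finger_force(),r.get_time())
r.move_linear([*c,.2],vel=.15); print(r.get_width(),r.get_contact_force())
r.move_pose(bp(-.16-g,.2),[np.pi,0,YB]); print(r.get_time(),r.get_joint_pos())
r.move_linear(bp(-.16-g,.0875),vel=.12); print(r.get_contact_force(),r.get_width())
snap('side','s1'); print(r.get_time())
E
```

```text
0.45433292071013515 83.22110652923584 5.9083
0.45848993047182585 [-0.558 -1.021 -5.344]
8.1417 [ 0.831  0.422 -1.218  2.038  0.472  1.002 -2.22 ]
[ 0.009  0.384 -6.519] 0.45793106940349304
9.2833
```

View pics/s1.png

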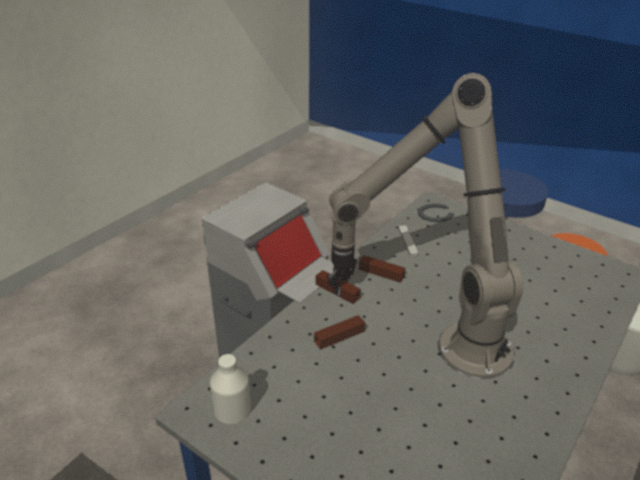

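```bash
python3 - <<'E'
from h import *
np.set_printoptions(precision=3,suppress=True)
z=.0865
r.move_linear(bp(-.055,z),vel=.1); print(r.get_contact_force())
r.release(); r.move_linear(bp(-.10,z),vel=.1); r.grab(100); print(r.get_width(),r.get_contact_force())
for s in (-.06,-.03,-.01,.008):
    r.move_linear(bp(s,z),vel=.06); print(s,r.get_width(),r.get_contact_force(),r.get_time())
    r.wait(.1)
snap('top','t2')
E
```

```text
[-0.225 -0.503 -5.726]
0.4546131778450681 [-0.647  0.507  3.951]
-0.06 0.4531114930037403 [-2.566  0.685  6.137] 13.0667
-0.03 0.45154433648687803 [-2.905  0.526  6.695] 13.8167
-0.01 0.45348453571378955 [-1.572  0.551  6.178] 14.4
0.008 0.45308230499241886 [-2.028  0.41   6.824] 14.95
```

View pics/t2.png

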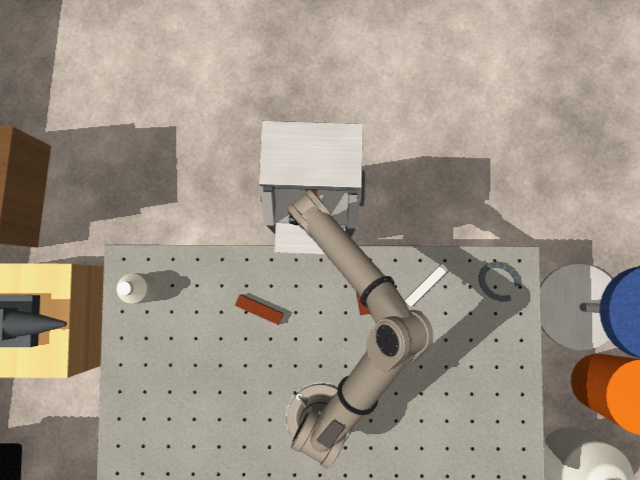

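The flap is open, with the offcut's end visible at (312,191) under the hood. I'll release it, back out and check.

```bash
python3 - <<'E'
from h import *
np.set_printoptions(precision=3,suppress=True)
r.release(); r.wait(.5); r.move_linear(bp(-.16,.0865),vel=.12); print(r.get_contact_force())
r.move_linear(bp(-.22,.2)); r.move_pose([.35,-.3,.3],[np.pi,0,YB]); r.wait(.5)
d=snap('top','t3'); P=cloud(d); hsv=cv2.cvtColor(d['image'],cv2.COLOR_BGR2HSV)
k=(((hsv[...,0]<8)|(hsv[...,0]>174))&(hsv[...,1]>180)&(P[...,0]>.58)&(P[...,0]<.9)&(abs(P[...,1]-.05)<.2)).astype(np.uint8)
q=P[cv2.erode(k,np.ones((5,5)))>0]; print(len(q),np.linalg.lstsq(np.c_[q[:,1:],np.ones(len(q))],q[:,0],rcond=None)[0],r.get_time())
E
```

```text
[-0.215 -0.167  0.245]
1854 [0.029 0.68  0.647] 20.6
```

View pics/t3.png

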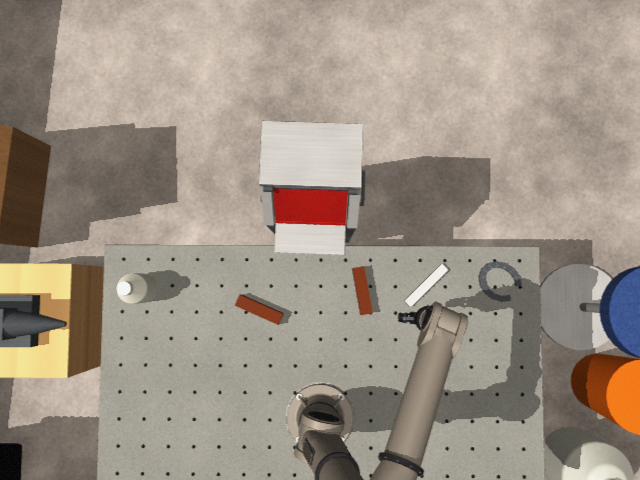

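The offcut is gone from the lip, the flap at (311,207) is shut on the same plane as at the start, and everything else is in place.

```bash
python3 -c "
from station import r
r.wait(1); print(r.job_done())"
```

```text
the job is handed in; nothing more can be done
None
```

The offcut that started farthest left went through the flap and dropped into the bin, and the flap closed behind it. The bright bar, horseshoe and jug look unmoved in the last picture, and I handed the job in at about 22 s; no verdict came back.

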